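# Touch-check the screw row of a gear cover

## Task

Do the touch check on the black gear cover: run the closed fingertips gently along its curved row of six domed screw heads, touching every head in turn, from the one next to the square plug round to the other end, without pushing the sprung unit down hard or touching the polished shaft. Then press the green button fully down to release the unit, let it spring back and draw clear. Grasp and lift nothing, and leave everything else on the counter as it stands.

Things in the scene. Friction and masses are not known exactly. Their poses are not given: they have to be found in the camera images.
- head1: screw head 1 of 6 in the row (the first: the one next to the square plug): low domed steel button head, 22 mm across, on the black flange; its origin is at flange level, its top 5 mm above that; moves down with the cover
- head2: screw head 2 of 6 in the row: low domed steel button head, 22 mm across, on the black flange; its origin is at flange level, its top 5 mm above that; moves down with the cover
- head3: screw head 3 of 6 in the row: low domed steel button head, 22 mm across, on the black flange; its origin is at flange level, its top 5 mm above that; moves down with the cover
- head4: screw head 4 of 6 in the row: low domed steel button head, 22 mm across, on the black flange; its origin is at flange level, its top 5 mm above that; moves down with the cover
- head5: screw head 5 of 6 in the row: low domed steel button head, 22 mm across, on the black flange; its origin is at flange level, its top 5 mm above that; moves down with the cover
- head6: screw head 6 of 6 in the row (the last): low domed steel button head, 22 mm across, on the black flange; its origin is at flange level, its top 5 mm above that; moves down with the cover
- cover_centre (a point): centre of the black cover's round flange (188 mm across, flange top 70 mm above the counter), at flange level. The six heads lie 80 mm from it on an arc, 42 degrees (57 mm) apart, counter-clockwise seen from above from head 1 to head 6. Inside the row a black dome, 100 mm across, rises 18 mm above the flange. Its x axis points at head 1
- unit (a joint): how far the gearbox with its cover has been pushed down in its sprung nest, in m: 0 floating at rest, negative lifted. Soft spring, 0.4 N per mm, moves straight down only; hard stop at 0.014, and more than 0.012 is too hard; more than 0.004 up counts as lifted
- plug: square steel filler plug, 26 x 26 mm, 16 mm high, on the flange in the gap of the row, 57 mm beside head 1; origin at the centre of its underside. Shows which end of the row comes first
- shaft: polished steel output shaft, 20 mm diameter, standing up in the middle of the cover, its top 40 mm above the flange; origin at the centre of its foot, 18 mm above the flange. Not to be touched
- go_top (a point): centre of the top of the green push button, 32 mm across, pressed straight down; on a grey box 75 x 75 mm, 50 mm high
- go (a joint): green button travel in m: 0 up, 0.006 fully down (5 N); it springs back
- case: clear acrylic parts case, 140 x 100 mm, about 50 mm high with its lid and a knob on top of that, fixed to the counter; origin at the centre of its underside. Leave alone
- case_lid (a joint): opening of the clear lid in rad: 0 shut. Leave shut
- stop_left: loose yellow aluminium end stop, 25 x 40 mm, 32 mm high, on the robot's left; origin at the centre of its underside. Leave alone
- stop_right: the same end stop on the robot's right. Leave alone
- gear: loose dark steel spur gear lying flat, 64 mm across, 22 mm high; origin at the centre of its underside. Leave alone
- tin: loose white grease jar, 48 mm across, 55 mm high; origin at the centre of its underside. Leave alone
- bearing: loose steel bearing ring lying flat, 52 mm across, 15 mm high; origin at the centre of its underside. Leave alone
- driver: loose screwdriver lying down, 170 mm long, along its x axis. Leave alone

How it is judged:
By the outcome, as a careful person would: the job done as asked, in the order asked, and still so for the second after the job is handed in, with the robot touching nothing.
It also fails if it takes over 58 s, if anything falls off the work surface, if the arm or the gripper's body presses on something with over 40 N, if the wrist force passes 120 N, or if a joint passes its speed limit or range.

## Robot

A 6-joint arm with a two-finger parallel gripper is mounted at the origin on the work surface. World frame = base frame: x ahead of the robot, y to its left, z up, the work surface at z = 0. Lengths are in m, angles in rad, forces in N, time in s.
With the tool pointing down it reaches from about 0.35 to 0.775 m from the base axis. Payload 5.5 kg.
Tool frame: the origin (TCP) lies between the finger pads; the fingertips stand 22 mm ahead of it and the grasp point (between the pads) lies 3 mm ahead of it (env.finger_overhang is the distance from the TCP to the fingertips, in m); y points along the fingers, x is the direction in which the jaws open and shut, and the axes are right-handed (so a half turn about y gives the same grasp; the last joint's range is limited). The gripper opens to 85 mm and grips with 20 to 120 N. Pads are 22 mm wide; open, the fingers measure 114 mm over their backs; the gripper's body (76 mm by 85 mm) begins 54 mm behind the grasp point. The pads swing forward as they close: fully open they stand 13 mm farther back than shut.
Start: joints at [0.977, 0.313, 0.046, 1.304, 0, 1.431], TCP at [0.252, 0.517, 0.217] pointing down, gripper open.
Joint ranges: [-2.76, 2.76], [-0.86, 1.69], [-1.03, 1.26], [-2.2, 2.34], [-1.47, 1.5], [-3.14, 3.14]. Speed limits (rad/s): [2.57, 2.57, 3.14, 3.14, 3.14, 3.14].

## Interface

Orientations are given as a unit quaternion [w, x, y, z].
In Python, from workcell import monitor, cams, job, env gives the robot as it stands.
- The arm moves only by the tool drive_tool, never from a script. Its argument "plan" is text: rows parted by semicolons, each of 7 numbers parted by spaces: the opening, from -1 (shut) to 1 (fully open), then the shift along the tool's x, y, z in mm, then the turn, a rotation vector about the tool's x, y, z in degrees. In form: gripper x y z rx ry rz; .... A call has 1 to 8 rows; each row shifts and turns the pose as measured when the row begins, along the tool's axes as they then stand; what a row does not reach is not made up. A row lasts 1/8 s, in which the tool goes at most 62.5 mm and 10.7 degrees, less where a joint would pass 70% of its speed; a pose out of reach is approached as far as the arm can. A call is refused whole if a number of a shift passes 62.5 or a number of a turn 10.7, either way. A call with a gripper value outside its range is refused whole. The fingers move at their own pace and stop on an object; "grip_force" is the grip in N (left out, the last holds). Time passes only in rows, so rows that do not move let the fingers close. It gives the time, the measured TCP pose, the force and the opening at its end, in the units of the state.
- monitor.get_state(): the state, without advancing time (a new reading comes with each control period).
- cams.read_camera(name): name is "scene" or "side" or "wrist"; returns (picture, depth): 480x640x3 uint8, red, green, blue; 480x640 float32, m along the optical axis (not along the pixel's ray), 0 where there is no reading.
- cams.calibration(name): a dict with "fx", "fy", "cx", "cy" (pixels), "R" (3x3) and "t" (3): a world point X has camera coordinates R X + t. Camera axes: x right, y down, z forward; pixel columns grow to the right and rows downward; lengths in m; the calibration is good to about 2 mm. A picture is of the moment at which its call begins: read the wrist's pose just before it. calibration takes no time and is no camera call; for the wrist camera it gives the pose at the moment of the call.
- job.hand_in(): hands the job in, once; it reports no verdict.
The state is a dict: "clock": time; "joint_pos": joint angles; "qvel": joint speeds; "tau": joint torques, N m; "tcp_pos": TCP position; "orientation": TCP orientation; "wrist_force": force on the tool from outside, world axes, zero at the start; "ft_torque": the same for the moment, N m; "finger_gap": finger opening in m.
Only numpy, scipy, OpenCV 4.12 (cv2) and the standard library are available. Lean on these libraries where they do the work, as an engineer would, in place of code of your own. Each camera call takes 0.05 s, during which the arm holds its last target.

## Working session

There is one attempt and no reset: what is moved stays moved. The work goes in short steps, Python scripts to look and compute and a tool call to move; the robot and the scene stay as the last step left them, time stands still between calls to the robot, and variables do not carry over. Pictures are saved under pics/ and viewed, and the job is handed in when it is done.

Besides the shell and the picture viewer there is one more tool, called as name(argument=value, ...) on one line, values as JSON. drive_tool: Moves the arm, as the interface text tells. Its arguments: {"type":"object","properties":{"plan":{"type":"string"},"grip_force":{"type":"number"}},"required":["plan"]}

```bash
ls; mkdir -p pics; python3 - <<'E'
from workcell import monitor, cams, job, env
import cv2
s=monitor.get_state(); print(s)
print(env.finger_overhang)
for n in ["scene","side","wrist"]:
    c=cams.calibration(n); p,d=cams.read_camera(n)
    import numpy as np
    np.savez(f"{n}0.npz",p=p,d=d,**c); cv2.imwrite(f"pics/{n}0.png",p[:,:,::-1]); print(n,c)
E
```

```text
pics
{'clock': 0.0, 'joint_pos': array([ 9.77401056e-01,  3.13999902e-01,  4.49843328e-02,  1.30358956e+00,
       -4.56843170e-05,  1.43121223e+00]), 'qvel': array([ 0.00011782, -0.00166726,  0.0001847 ,  0.00157775, -0.00042992,
       -0.00127313]), 'tau': array([ 2.61300222e-03, -4.80618489e+01,  2.98539913e+01,  1.92593696e-02,
       -1.56851875e-04, -2.09593486e-05]), 'tcp_pos': array([0.2517898 , 0.51634832, 0.21591136]), 'orientation': array([-0.59939021,  0.59993998,  0.37412406, -0.37527934]), 'wrist_force': array([ 0.42677254, -0.28866556, -0.05721981]), 'ft_torque': array([-0.03043198,  0.02001413, -0.03615633]), 'finger_gap': 0.0851717179245434}
0.022
scene {'fx': 444.8038247520115, 'fy': 444.8038247520115, 'cx': 321.86448100888896, 'cy': 239.6308811255278, 'R': array([[ 0.78924987,  0.61357789, -0.02463363],
       [ 0.30143294, -0.42206108, -0.85498692],
       [-0.53499796,  0.66737293, -0.51806424]]), 't': array([-0.47988904, -0.10871849,  1.2263412 ])}
side {'fx': 457.1118781270582, 'fy': 457.1118781270582, 'cx': 320.61074472967584, 'cy': 238.94152744655426, 'R': array([[-0.99980606,  0.00126438, -0.01965301],
       [ 0.01386492,  0.75389668, -0.65684668],
       [ 0.01398583, -0.65699178, -0.753768  ]]), 't': array([0.60163251, 0.04785187, 0.88655353])}
wrist {'fx': 330.90307151250397, 'fy': 330.90307151250397, 'cx': 317.6488862019155, 'cy': 239.67037735480648, 'R': array([[ 0.43693016,  0.89949433, -0.00140826],
       [ 0.8551768 , -0.41491649,  0.31067177],
       [ 0.27886318, -0.13694618, -0.95051621]]), 't': array([-0.57221062, -0.04178597,  0.37933754])}
```

View pics/scene0.png

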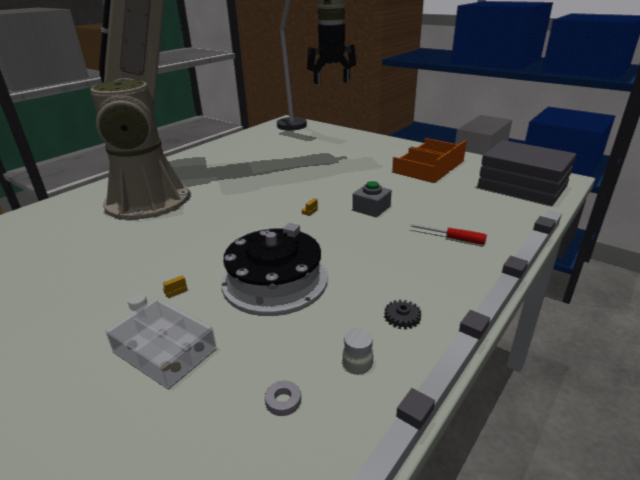

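View pics/side0.png

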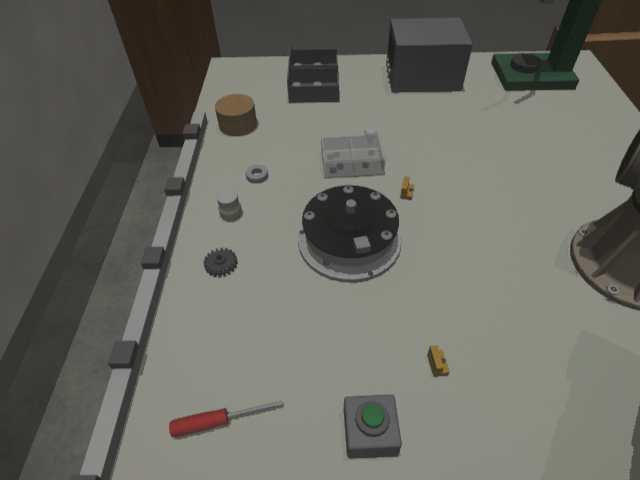

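View pics/wrist0.png

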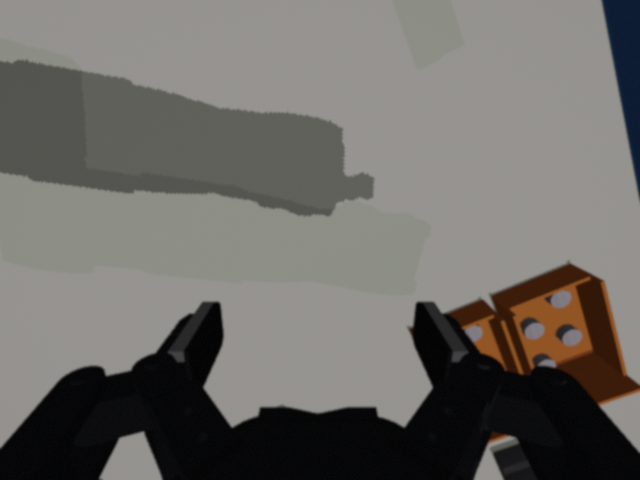

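```bash
cat > h.py <<'E'
import numpy as np, cv2
def load(n,k=0): return dict(np.load(f"{n}{k}.npz"))
def ray(c,u,v,z):
    R,t=c['R'],c['t']; o=-R.T@t
    d=R.T@np.array([(u-c['cx'])/c['fx'],(v-c['cy'])/c['fy'],1.])
    return o+d*(z-o[2])/d[2]
def dep(c,u,v):
    z=c['d'][int(round(v)),int(round(u))]
    return c['R'].T@(np.array([(u-c['cx'])/c['fx']*z,(v-c['cy'])/c['fy']*z,z])-c['t'])
def proj(c,X):
    p=c['R']@X+c['t']; return c['cx']+c['fx']*p[0]/p[2],c['cy']+c['fy']*p[1]/p[2]
E
python3 - <<'E'
from h import *
for n,(x0,y0,x1,y1) in (("side",(295,180,405,255)),("scene",(215,215,330,285))):
    c=load(n); g=cv2.cvtColor(c['p'],cv2.COLOR_RGB2GRAY)
    cv2.imwrite(f"pics/{n}_crop.png",cv2.resize(c['p'][y0:y1,x0:x1,::-1],None,fx=6,fy=6,interpolation=cv2.INTER_CUBIC))
    m=(g>75).astype('uint8'); m[:y0]=0;m[y1:]=0;m[:,:x0]=0;m[:,x1:]=0
    k,l,st,ce=cv2.connectedComponentsWithStats(m)
    for i in range(1,k):
        if st[i][4]>8: print(n,st[i],ce[i].round(1),ray(c,*ce[i],.0735).round(4),dep(c,*ce[i]).round(4))
    hsv=cv2.cvtColor(c['p'],cv2.COLOR_RGB2HSV)
    m=cv2.inRange(hsv,(45,120,40),(75,255,255)); 
    k,l,st,ce=cv2.connectedComponentsWithStats(m)
    for i in range(1,k):
        if 60<st[i][4]<2000: print('green',n,st[i],ce[i].round(1),ray(c,*ce[i],.06).round(4),dep(c,*ce[i]).round(4))
E
```

```text
side [ 295  180  110   75 2701] [348.2 205.6] [ 0.5458 -0.0966  0.0735] [ 0.5482 -0.0601  0.1098]
side [346 199  10   8  62] [350.5 202.7] [ 0.5408 -0.1049  0.0735] [ 0.5438 -0.0648  0.1128]
side [304 211  11   9  64] [308.9 215.1] [ 0.6229 -0.0722  0.0735] [ 0.6229 -0.072   0.0737]
side [386 210  10   8  57] [390.4 213.6] [ 0.465  -0.0732  0.0735] [ 0.4654 -0.0711  0.0756]
side [381 231  11   9  70] [386. 235.] [ 0.4787 -0.018   0.0735] [ 0.4789 -0.0171  0.0744]
side [354 236  16  13 159] [361.5 242. ] [ 0.5253 -0.0016  0.0735] [0.5267 0.011  0.0882]
scene [ 215  215  115   70 3380] [270.  236.4] [ 0.5026 -0.0321  0.0735] [ 0.5457 -0.0732  0.1084]
scene [225 254  11   6  45] [229.8 256.9] [ 0.493  -0.1315  0.0735] [ 0.4934 -0.1317  0.0738]
scene [296 265  11   6  49] [301.1 267.9] [ 0.6254 -0.0801  0.0735] [ 0.6255 -0.0802  0.0736]
scene [236 269  12   6  49] [241.5 271.9] [ 0.5469 -0.1522  0.0735] [ 0.5491 -0.1539  0.0754]
scene [266 274  12   6  52] [271.4 276.8] [ 0.6006 -0.1316  0.0735] [ 0.6    -0.1311  0.073 ]
green scene [367 182  11   7  66] [372.2 184.8] [0.5208 0.3234 0.06  ] [0.5354 0.2997 0.0725]
```

View pics/side_crop.png

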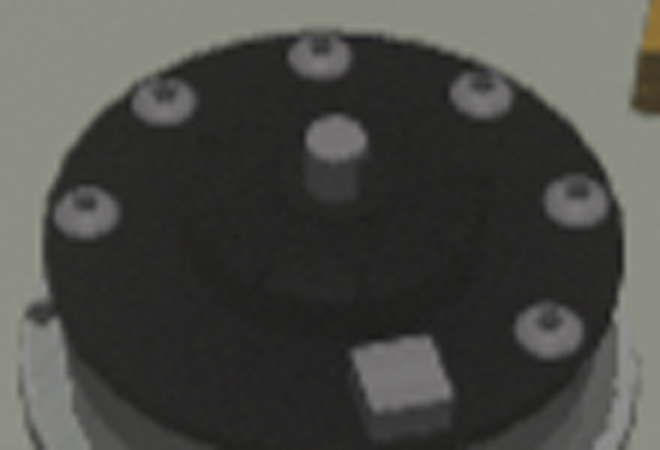

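View pics/scene_crop.png

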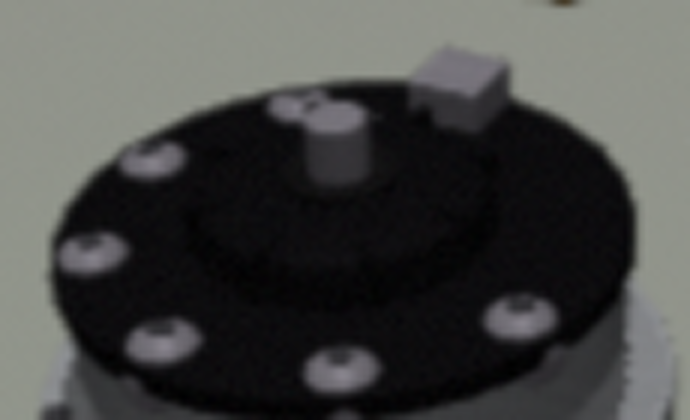

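```bash
python3 - <<'E'
from h import *
from scipy.optimize import least_squares
S={1:(548,330),2:(577,200),3:(482,92),4:(320,56),5:(164,101),6:(87,211)}
C={6:(520,316),5:(342,370),4:(163,341),3:(92,252),2:(153,158)}
obs=[]
for n,D,o in(("side",S,(295,180)),("scene",C,(215,215))):
    c=load(n)
    for k,(a,b) in D.items(): obs.append((n,c,k,((a+.5)/6-.5+o[0],(b+.5)/6-.5+o[1])))
def X(p,k):
    a=p[2]+np.radians(42)*(k-1); return np.array([p[0]+.08*np.cos(a),p[1]+.08*np.sin(a),p[3] if len(p)>3 else .0725])
for sel in (("side",),("scene",),("side","scene")):
  for p0 in ([.545,-.075,2.4],[.545,-.075,2.4,.0725]):
    f=lambda p:np.concatenate([np.array(proj(c,X(p,k)))-uv for n,c,k,uv in obs if n in sel])
    r=least_squares(f,p0); print(sel,r.x.round(4),np.degrees(r.x[2]).round(1),f(r.x).round(1))
c=load("side"); 
for n in("side","scene"):
    c=load(n);P=[]
    u0,v0=(350,215) if n=="side" else (272,248)
    for u,v in [(330,235),(380,220),(318,222),(240,265),(255,270)]: print(n,dep(c,u,v).round(4))
E
```

```text
('side',) [ 0.5434 -0.0665  2.5234] 144.6 [ 0.2 -0.1 -0.   0.1  0.1  0.2 -0.  -0.1 -0.  -0.1 -0.2  0. ]
('side',) [ 0.5433 -0.0678  2.5237  0.0712] 144.6 [ 0.1 -0.2 -0.1  0.1  0.   0.2  0.  -0.1  0.  -0.1 -0.1  0. ]
('scene',) [ 0.5443 -0.0699  2.5205] 144.4 [ 0.2  0.2 -0.1 -0.2 -0.  -0.1 -0.   0.1 -0.   0.1]
('scene',) [ 0.5438 -0.0695  2.5207  0.0721] 144.4 [ 0.1  0.2 -0.1 -0.2  0.  -0.1 -0.   0.1 -0.   0.1]
('side', 'scene') [ 0.5434 -0.0682  2.5202] 144.4 [ 0.  -0.7 -0.1 -0.5  0.1 -0.3  0.1 -0.7  0.1 -0.8 -0.2 -0.7  0.4 -0.4
  0.2 -0.8  0.3 -0.7  0.3 -0.5  0.3 -0.4]
('side', 'scene') [ 0.543  -0.0684  2.5217  0.071 ] 144.5 [ 0.2 -0.3  0.  -0.   0.2  0.2  0.2 -0.2  0.2 -0.2  0.  -0.2  0.2  0.2
  0.1 -0.2  0.2  0.   0.2  0.2  0.2  0.2]
side [ 0.5827 -0.0221  0.071 ]
side [ 0.4861 -0.0592  0.0706]
side [ 0.6053 -0.0562  0.0707]
side [ 0.7613 -0.0101 -0.0011]
side [0.7297 0.0053 0.002 ]
scene [0.5232 0.1402 0.0008]
scene [5.793e-01 2.707e-01 1.000e-04]
scene [0.4631 0.1711 0.0022]
scene [ 0.5256 -0.1363  0.0709]
scene [ 0.5595 -0.1314  0.0709]
```

```bash
python3 - <<'E'
from h import *
for n,(x0,y0,x1,y1) in (("side",(335,385,415,465)),("scene",(345,170,400,220))):
    c=load(n); hsv=cv2.cvtColor(c['p'],cv2.COLOR_RGB2HSV)
    m=cv2.inRange(hsv,(40,90,30),(85,255,255)); z=np.zeros_like(m); z[y0:y1,x0:x1]=m[y0:y1,x0:x1]
    k,l,st,ce=cv2.connectedComponentsWithStats(z)
    i=1+np.argmax(st[1:,4]); print(n,st[i],ce[i]); print(dep(c,*ce[i]).round(4),[ray(c,*ce[i],h).round(4) for h in(.062,.067,.072)])
    dz=[dep(c,u,v) for v,u in zip(*np.where(l==i))]; print(np.median(dz,0), np.percentile(np.array(dz)[:,2],[5,50,95]))
    cv2.imwrite(f"pics/{n}_btn.png",cv2.resize(c['p'][y0:y1,x0:x1,::-1],None,fx=6,fy=6,interpolation=cv2.INTER_CUBIC))
E
```

```text
side [362 404  22  22 372] [372.65053763 414.82258065]
[0.5286 0.3133 0.0726] [array([0.5276, 0.3095, 0.062 ]), array([0.5281, 0.3113, 0.067 ]), array([0.5285, 0.3131, 0.072 ])]
[0.5286872  0.31340615 0.0722091 ] [0.07033534 0.0722091  0.07412242]
scene [367 182  11   7  71] [372.         184.91549296]
[0.535  0.2993 0.0723] [array([0.523 , 0.3189, 0.062 ]), array([0.5288, 0.3094, 0.067 ]), array([0.5347, 0.2999, 0.072 ])]
[0.5330182  0.30167466 0.07149629] [0.06416275 0.07149629 0.07332417]
```

View pics/side_btn.png

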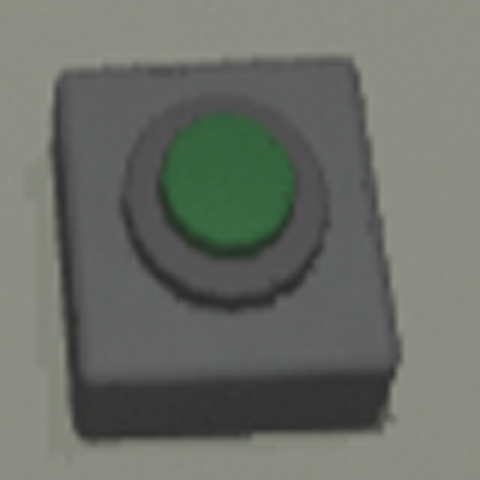

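drive_tool(plan="-1 0 0 0 0 0 0; -1 0 0 0 0 10.6 0; -1 0 0 0 0 10.6 0; -1 0 0 0 0 10.6 0; -1 0 0 0 0 10.6 0; -1 0 0 0 0 10.6 0; -1 0 0 0 0 10.6 0; -1 0 0 0 0 0 0", grip_force=30)

```text
clock: 1.15
tcp_pos: [0.2512, 0.5155, 0.2143]
orientation: [-0.706, 0.709, -0.005, 0.003]
wrist_force: [-0.3, -0.5, -1.4]
finger_gap: 0.0001
```

drive_tool(plan="-1 19 0 -45 0 0 0; -1 19 0 -45 0 0 0; -1 19 0 -45 0 0 0; -1 19 0 -45 0 0 0; -1 19 0 -45 0 0 0; -1 19 0 -45 0 0 0; -1 19 0 -45 0 0 0; -1 19 0 -45 0 0 0")

```text
clock: 2.15
tcp_pos: [0.4088, 0.1492, 0.215]
orientation: [-0.706, 0.708, 0.011, -0.01]
wrist_force: [0.5, 1.4, -0.2]
finger_gap: -0.0
```

drive_tool(plan="-1 17 0 -43 0 1.7 0; -1 17 0 -43 0 0 0; -1 17 0 -43 0 0 0; -1 17 0 -43 0 0 0; -1 0 0 0 0 0 0; -1 0 0 0 0 0 0")

```text
clock: 2.9
tcp_pos: [0.4815, -0.0308, 0.2159]
orientation: [-0.706, 0.708, 0.006, -0.004]
wrist_force: [-0.6, -0.4, 0.3]
finger_gap: -0.0001
```

```bash
cat >> h.py <<'E'
H=[(.5435+.08*np.cos(a),-.0685+.08*np.sin(a)) for a in np.radians(144.5+42*np.arange(6))]
def st():
    from workcell import monitor
    s=monitor.get_state(); w,x,y,z=s['orientation']; p=s['tcp_pos']
    from scipy.spatial.transform import Rotation as Ro
    R=Ro.from_quat([x,y,z,w]).as_matrix()
    print('t',round(s['clock'],2),'tip',(p+.022*R[:,1]).round(4),'x',R[:,0].round(3),'y',R[:,1].round(3),'F',s['wrist_force'].round(2),'q',s['joint_pos'].round(2))
    return p+.022*R[:,1],R
def to(X):
    t,R=st(); d=np.array(X)-t; print('delta tool mm',(R.T@d*1000).round(1))
E
python3 - <<'E'
from h import *
from workcell import cams
to((*H[0],.08))
c=cams.calibration("wrist");p,d=cams.read_camera("wrist");cv2.imwrite("pics/wrist1.png",p[:,:,::-1])
for k in range(6): print(k+1,np.round(proj(c,np.array([*H[k],.0725])),0))
E
```

```text
t 2.9 tip [ 0.4816 -0.0309  0.1939] x [1.    0.015 0.003] y [ 0.003 -0.003 -1.   ] F [-0.63 -0.37  0.34] q [-0.23  0.13 -0.19  1.25 -0.    1.33]
delta tool mm [ -3.4 113.9   9.2]
1 [314. 209.]
2 [299. 264.]
3 [325. 311.]
4 [375. 328.]
5 [429. 311.]
6 [461. 265.]
```

View pics/wrist1.png

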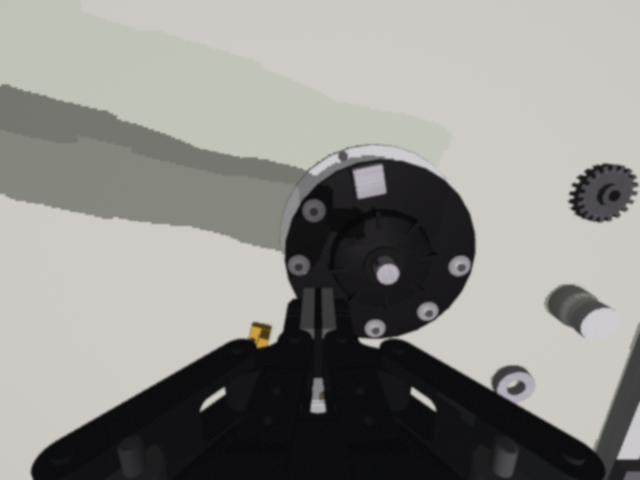

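drive_tool(plan="-1 -1 26 3 0 0.9 0; -1 -1 26 3 0 0 0; -1 -1 26 3 0 0 0; -1 0 24 0 0 0 0; -1 0 0 0 0 0 0; -1 0 0 0 0 0 0")

```text
clock: 3.7
tcp_pos: [0.4774, -0.0144, 0.1136]
orientation: [-0.706, 0.708, 0.008, -0.004]
wrist_force: [-0.0, 0.7, 0.1]
finger_gap: 0.0002
```

```bash
python3 - <<'E'
from h import *
to((*H[0],.072))
E
```

```text
t 3.7 tip [ 0.4775 -0.0145  0.0916] x [1.    0.016 0.006] y [ 0.006 -0.003 -1.   ] F [-0.04  0.7   0.07] q [-0.2   0.18 -0.39  0.99 -0.    1.36]
delta tool mm [ 0.6 19.7 -7.5]
```

drive_tool(plan="-1 0 5 -3 0 0 0; -1 0 5 -3 0 0 0; -1 0 3 -1 0 0 0; -1 0 2 0 0 0 0; -1 0 0 0 0 0 0; -1 0 0 0 0 0 0")

```text
clock: 4.45
tcp_pos: [0.4793, -0.0223, 0.1001]
orientation: [-0.706, 0.708, 0.009, -0.002]
wrist_force: [-0.5, 0.1, 0.8]
finger_gap: -0.0002
```

```bash
python3 - <<'E'
from h import *
to((*H[0],.0715))
E
```

```text
t 4.45 tip [ 0.4796 -0.0223  0.0781] x [1.    0.017 0.01 ] y [ 0.01  -0.004 -1.   ] F [-0.53  0.06  0.78] q [-0.21  0.19 -0.41  0.96 -0.    1.34]
delta tool mm [-1.3  6.6  0.3]
```

drive_tool(plan="-1 -1 3 0 0 1 0.6; -1 0 3 0 0 0 0; -1 0 1 0 0 0 0; -1 0 0 0 0 0 0; -1 0 0 0 0 0 0")

```text
clock: 5.08
tcp_pos: [0.4783, -0.0222, 0.0926]
orientation: [-0.706, 0.708, -0.001, 0.0]
wrist_force: [-0.3, 0.2, -0.1]
finger_gap: -0.0006
```

```bash
python3 - <<'E'
from h import *
to((*H[0],.0715))
to((*H[1],.0715))
from workcell import cams
p,d=cams.read_camera("side");cv2.imwrite("pics/side2.png",cv2.resize(p[130:260,270:430,::-1],None,fx=5,fy=5,interpolation=cv2.INTER_CUBIC))
E
```

```text
t 5.08 tip [ 0.4783 -0.0223  0.0706] x [ 1.    -0.002 -0.001] y [-0.001 -0.004 -1.   ] F [-0.32  0.23 -0.14] q [-0.21  0.21 -0.41  0.95 -0.    1.36]
delta tool mm [ 0.1 -0.9  0.2]
t 5.08 tip [ 0.4783 -0.0223  0.0706] x [ 1.    -0.002 -0.001] y [-0.001 -0.004 -1.   ] F [-0.32  0.23 -0.14] q [-0.21  0.21 -0.41  0.95 -0.    1.36]
delta tool mm [-14.2  -0.7 -55.3]
```

View pics/side2.png

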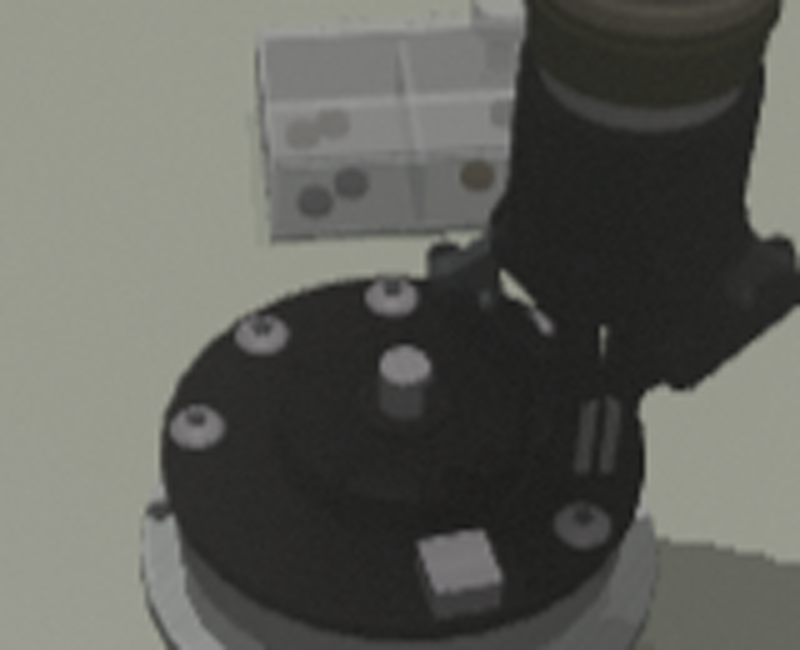

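```bash
python3 - <<'E'
from h import *
from workcell import cams,monitor
c=cams.calibration("side");p,d=cams.read_camera("side")
c['d']=d
g=np.clip((p[195:245,360:415,::-1].astype(float)/110)**.5*255,0,255).astype('uint8')
cv2.imwrite("pics/side3.png",cv2.resize(g,None,fx=12,fy=12,interpolation=cv2.INTER_CUBIC))
print(proj(c,np.array([.4783,-.0223,.0706])))
for v in range(200,244,3): print(v,[dep(c,u,v).round(3).tolist() for u in(384,388,391)])
c=cams.calibration("scene");p,d=cams.read_camera("scene")
g=np.clip((p[205:280,215:315,::-1].astype(float)/150)**.5*255,0,255).astype('uint8')
cv2.imwrite("pics/scene3.png",cv2.resize(g,None,fx=7,fy=7,interpolation=cv2.INTER_CUBIC))
for i in range(3): print(monitor.get_state()['wrist_force'])
E
```

```text
(np.float64(385.86576804080323), np.float64(234.28748964202458))
200 [[0.492, -0.006, 0.176], [0.486, -0.004, 0.177], [0.476, -0.026, 0.156]]
203 [[0.491, -0.011, 0.163], [0.484, -0.009, 0.166], [0.477, -0.02, 0.155]]
206 [[0.49, -0.009, 0.158], [0.483, -0.012, 0.156], [0.477, -0.017, 0.15]]
209 [[0.49, -0.009, 0.151], [0.482, -0.012, 0.148], [0.477, -0.015, 0.144]]
212 [[0.488, -0.016, 0.137], [0.482, -0.01, 0.142], [0.476, -0.013, 0.14]]
215 [[0.487, -0.017, 0.128], [0.481, -0.012, 0.133], [0.476, -0.012, 0.133]]
218 [[0.487, -0.016, 0.121], [0.48, -0.012, 0.126], [0.475, -0.011, 0.127]]
221 [[0.485, -0.019, 0.11], [0.48, -0.012, 0.118], [0.474, -0.012, 0.118]]
224 [[0.48, -0.046, 0.073], [0.472, -0.047, 0.072], [0.466, -0.047, 0.072]]
227 [[0.48, -0.041, 0.07], [0.473, -0.04, 0.071], [0.467, -0.04, 0.071]]
230 [[0.481, -0.031, 0.073], [0.474, -0.031, 0.072], [0.468, -0.031, 0.073]]
233 [[0.482, -0.021, 0.076], [0.475, -0.021, 0.076], [0.469, -0.024, 0.073]]
236 [[0.482, -0.017, 0.072], [0.475, -0.015, 0.074], [0.47, -0.015, 0.073]]
239 [[0.483, -0.009, 0.072], [0.476, -0.01, 0.072], [0.47, -0.011, 0.07]]
242 [[0.484, -0.0, 0.074], [0.476, -0.006, 0.068], [0.469, -0.012, 0.061]]
[-0.22111183  1.1942127   0.84108359]
[-0.22111183  1.1942127   0.84108359]
[-0.22111183  1.1942127   0.84108359]
```

View pics/side3.png

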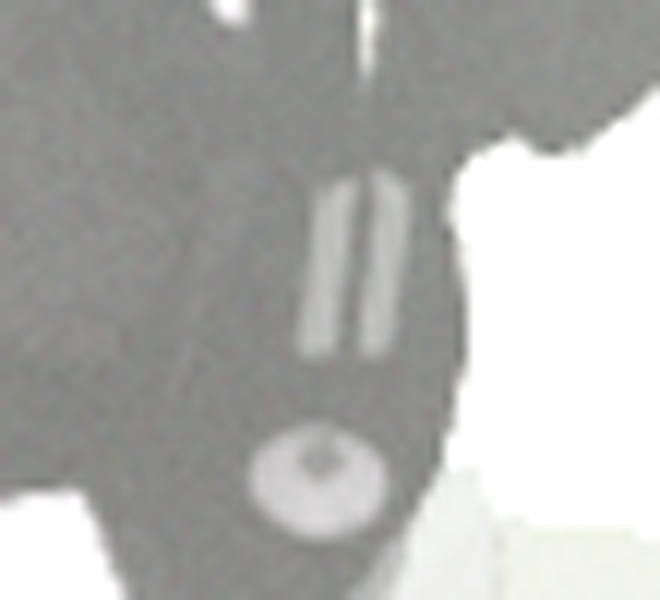

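View pics/scene3.png

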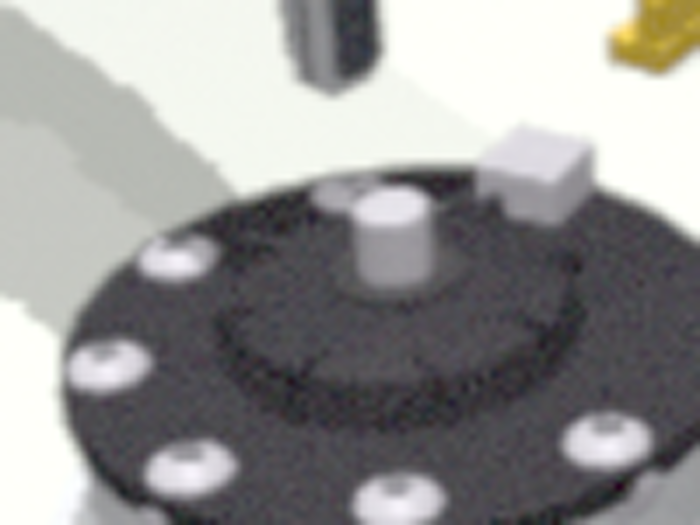

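```bash
python3 - <<'E'
from h import *
from scipy.optimize import least_squares
a,b=load("side"),load("scene")
ua=(360+(343+.5)/12-.5,195+(357+.5)/12-.5); ub=(215+333/7,205+92/7)
f=lambda X:np.r_[np.array(proj(a,X))-ua,np.array(proj(b,X))-ub]
r=least_squares(f,[.48,-.02,.08]);print(r.x.round(4),r.fun)
for z in (.07,.08,.09,.1,.11): print(z,ray(a,*ua,z).round(3),ray(b,*ub,z).round(3))
E
```

```text
[ 0.4761 -0.0206  0.1011] [ 0.53588456 -0.47410171  0.69319488  0.40173194]
0.07 [ 0.471 -0.048  0.07 ] [0.431 0.02  0.07 ]
0.08 [ 0.473 -0.039  0.08 ] [0.445 0.007 0.08 ]
0.09 [ 0.475 -0.03   0.09 ] [ 0.458 -0.006  0.09 ]
0.1 [ 0.477 -0.02   0.1  ] [ 0.472 -0.019  0.1  ]
0.11 [ 0.479 -0.011  0.11 ] [ 0.486 -0.032  0.11 ]
```

```bash
python3 - <<'E'
from h import *
from workcell import cams
c=cams.calibration("wrist");p,d=cams.read_camera("wrist");cv2.imwrite("pics/wrist4.png",p[:,:,::-1])
for k in range(6): print(k+1,np.round(proj(c,np.array([*H[k],.0725])),0))
print('cam pos',-c['R'].T@c['t']); st()
c['d']=d
for u,v in [(400,200),(470,250)]: print(dep(c,u,v))
E
```

```text
1 [318. 271.]
2 [295. 352.]
3 [336. 415.]
4 [412. 437.]
5 [493. 414.]
6 [547. 350.]
cam pos [0.47816603 0.05569934 0.24908675]
t 5.28 tip [ 0.4784 -0.0223  0.0707] x [ 1.    -0.002 -0.001] y [-0.001 -0.004 -1.   ] F [ 0.46 -1.09 -0.31] q [-0.21  0.21 -0.41  0.95 -0.    1.36]
[0.5234263  0.01934178 0.06943104]
[ 0.56585588 -0.00970617  0.07001806]
```

View pics/wrist4.png

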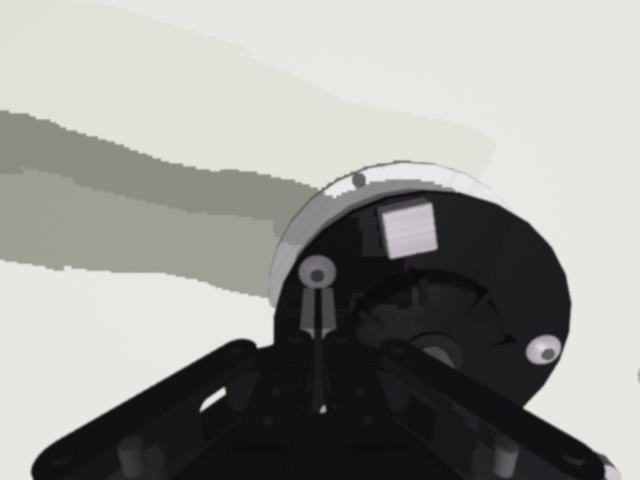

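```bash
python3 - <<'E'
from h import *
from workcell import cams
for n in("side","scene"):
    c=cams.calibration(n);p,d=cams.read_camera(n);np.savez(n+"5.npz",p=p,d=d,**c)
    v,u=np.mgrid[0:480,0:640]
    P=np.stack([(u-c['cx'])/c['fx']*d,(v-c['cy'])/c['fy']*d,d],-1).reshape(-1,3)
    W=(P-c['t'])@c['R']; W=W[d.ravel()>0]
    W=W[(abs(W[:,0]-.478)<.1)&(abs(W[:,1]+.022)<.06)&(W[:,2]>.095)&(W[:,2]<.3)]
    for z in np.arange(.095,.24,.005):
        w=W[(W[:,2]>=z)&(W[:,2]<z+.005)]
        if z<.115: w=w[abs(w[:,0]-.5435)>.02]
        if len(w): print(n,round(z,3),len(w),'x',w[:,0].min().round(3),w[:,0].max().round(3),'y',w[:,1].min().round(3),w[:,1].max().round(3))
E
```

```text
side 0.105 2 x 0.485 0.485 y -0.02 -0.019
side 0.11 8 x 0.474 0.485 y -0.014 -0.011
side 0.115 29 x 0.467 0.492 y -0.017 -0.01
side 0.12 33 x 0.465 0.492 y -0.018 -0.011
side 0.125 32 x 0.466 0.493 y -0.019 -0.01
side 0.13 31 x 0.467 0.492 y -0.022 -0.01
side 0.135 34 x 0.465 0.493 y -0.026 -0.01
side 0.14 27 x 0.467 0.492 y -0.025 -0.01
side 0.145 32 x 0.463 0.493 y -0.029 -0.01
side 0.15 54 x 0.451 0.507 y -0.027 -0.008
side 0.155 91 x 0.444 0.512 y -0.035 -0.008
side 0.16 155 x 0.44 0.515 y -0.033 -0.007
side 0.165 105 x 0.439 0.52 y -0.035 -0.008
side 0.17 84 x 0.433 0.524 y -0.034 -0.005
side 0.175 113 x 0.43 0.527 y -0.034 -0.004
side 0.18 126 x 0.426 0.531 y -0.033 -0.003
side 0.185 107 x 0.423 0.536 y -0.031 -0.003
side 0.19 145 x 0.419 0.54 y -0.028 -0.004
side 0.195 184 x 0.418 0.54 y -0.034 -0.004
side 0.2 211 x 0.419 0.539 y -0.035 -0.001
side 0.205 153 x 0.427 0.534 y -0.028 -0.001
side 0.21 157 x 0.434 0.525 y -0.03 -0.001
side 0.215 104 x 0.436 0.521 y -0.029 -0.001
side 0.22 58 x 0.439 0.521 y -0.028 -0.01
side 0.225 33 x 0.441 0.516 y -0.019 -0.009
side 0.23 9 x 0.44
[... 565 characters left out ...]
6 86 x 0.441 0.516 y -0.037 -0.01
scene 0.165 58 x 0.437 0.519 y -0.037 -0.013
scene 0.17 85 x 0.434 0.524 y -0.041 -0.01
scene 0.175 102 x 0.43 0.528 y -0.041 -0.009
scene 0.18 96 x 0.425 0.531 y -0.042 -0.009
scene 0.185 96 x 0.421 0.536 y -0.041 -0.012
scene 0.19 116 x 0.418 0.539 y -0.041 -0.012
scene 0.195 138 x 0.416 0.54 y -0.041 -0.011
scene 0.2 124 x 0.42 0.539 y -0.044 -0.013
scene 0.205 102 x 0.43 0.53 y -0.044 -0.017
scene 0.21 107 x 0.439 0.523 y -0.043 -0.015
scene 0.215 101 x 0.443 0.521 y -0.043 -0.015
scene 0.22 79 x 0.441 0.519 y -0.036 -0.015
scene 0.225 50 x 0.486 0.517 y -0.036 -0.014
scene 0.23 34 x 0.479 0.517 y -0.056 -0.013
scene 0.235 66 x 0.464 0.516 y -0.06 -0.009
```

```bash
python3 - <<'E'
from h import *
c=load("scene")
v,u=np.mgrid[0:480,0:640];d=c['d']
P=np.stack([(u-c['cx'])/c['fx']*d,(v-c['cy'])/c['fy']*d,d],-1).reshape(-1,3)
W=(P-c['t'])@c['R']; W=W[(d.ravel()>0)]
W=W[(np.hypot(W[:,0]-.252,W[:,1]-.516)<.09)&(W[:,2]>.1)&(W[:,2]<.5)]
for z in np.arange(.16,.36,.01):
    w=W[(W[:,2]>=z)&(W[:,2]<z+.01)]
    if len(w): print(round(z,3),len(w),w.min(0).round(3),w.max(0).round(3))
# FK-independent: wrist height seen
c=load("scene",5); print(c['t'])
E
```

```text
0.24 17 [0.22  0.465 0.244] [0.28  0.557 0.25 ]
0.25 45 [0.22  0.461 0.25 ] [0.284 0.567 0.26 ]
0.26 50 [0.217 0.461 0.26 ] [0.283 0.564 0.27 ]
0.27 52 [0.22  0.462 0.27 ] [0.283 0.563 0.28 ]
0.28 50 [0.222 0.452 0.28 ] [0.288 0.57  0.29 ]
0.29 115 [0.211 0.442 0.29 ] [0.295 0.577 0.3  ]
0.3 143 [0.21  0.441 0.3  ] [0.293 0.58  0.31 ]
0.31 163 [0.207 0.446 0.31 ] [0.294 0.577 0.32 ]
0.32 151 [0.209 0.444 0.32 ] [0.293 0.574 0.33 ]
0.33 173 [0.209 0.446 0.33 ] [0.292 0.575 0.34 ]
0.34 178 [0.215 0.446 0.34 ] [0.294 0.578 0.35 ]
0.35 75 [0.225 0.477 0.35 ] [0.284 0.544 0.36 ]
[-0.47988904 -0.10871849  1.2263412 ]
```

The cameras (both depth and triangulation) put the closed fingertips at z ≈ 0.110, but TCP+22 mm says 0.071. There is a steady ~40 mm disagreement, also present in the start pictures. I'll trust the pictures and approach in small steps.

drive_tool(plan="-1 0 8 0 0 0 0; -1 0 8 0 0 0 0; -1 0 8 0 0 0 0; -1 0 5 0 0 0 0; -1 0 0 0 0 0 0; -1 0 0 0 0 0 0")

```text
clock: 6.12
tcp_pos: [0.4778, -0.0222, 0.0609]
orientation: [-0.706, 0.708, -0.002, -0.0]
wrist_force: [-0.3, -0.4, -0.1]
finger_gap: 0.0
```

```bash
sed -i 's/\.022\*R/-.018*R/g' h.py; cat >> h.py <<'E'
def look(tag):
    from workcell import cams
    out=[]
    for n,(x0,y0,x1,y1) in (("side",(295,165,405,260)),("scene",(215,195,325,290))):
        c=cams.calibration(n);p,d=cams.read_camera(n);np.savez(f"{n}_{tag}.npz",p=p,d=d,**c)
        g=np.clip((p[y0:y1,x0:x1,::-1].astype(float)/150)**.5*255,0,255).astype('uint8')
        out.append(cv2.resize(g,None,fx=5,fy=5,interpolation=cv2.INTER_CUBIC)[:,:])
        v,u=np.mgrid[0:480,0:640]
        P=np.stack([(u-c['cx'])/c['fx']*d,(v-c['cy'])/c['fy']*d,d],-1).reshape(-1,3)
        W=(P-c['t'])@c['R']; W=W[d.ravel()>0]
        r=np.hypot(W[:,0]-.5435,W[:,1]+.0685); w=W[(r<.092)&(r>.055)&(W[:,2]<.0735)&(W[:,2]>.05)]
        print(n,'flange z median',np.median(w[:,2]).round(4),len(w))
    im=cv2.resize(np.vstack(out),None,fx=.62,fy=.62,interpolation=cv2.INTER_AREA); cv2.imwrite(f"pics/look_{tag}.png",im)
E
python3 - <<'E'
from h import *
for n in("side","scene"):
    c=load(n); d=c['d'];v,u=np.mgrid[0:480,0:640]
    P=np.stack([(u-c['cx'])/c['fx']*d,(v-c['cy'])/c['fy']*d,d],-1).reshape(-1,3)
    W=(P-c['t'])@c['R']; W=W[d.ravel()>0]
    r=np.hypot(W[:,0]-.5435,W[:,1]+.0685); w=W[(r<.092)&(r>.055)&(W[:,2]<.0735)&(W[:,2]>.05)]
    print(n,'ref flange z median',np.median(w[:,2]).round(4),len(w))
look('a'); to((*H[0],.0715))
E
```

```text
side ref flange z median 0.071 2908
scene ref flange z median 0.0707 2459
side flange z median 0.071 2210
scene flange z median 0.0707 2454
t 6.22 tip [ 0.4779 -0.0222  0.0791] x [ 1.    -0.002 -0.002] y [-0.002 -0.003 -1.   ] F [-0.42  0.17 -0.57] q [-0.21  0.24 -0.46  0.87 -0.    1.36]
delta tool mm [0.5 7.6 0.2]
```

View pics/look_a.png

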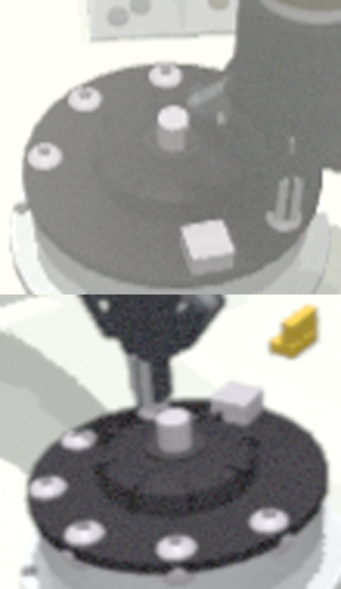

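drive_tool(plan="-1 0 2 0 0 0 0; -1 0 2 0 0 0 0; -1 0 2 0 0 0 0; -1 0 0 0 0 0 0; -1 0 0 0 0 0 0")

```text
clock: 6.85
tcp_pos: [0.4782, -0.0223, 0.0555]
orientation: [-0.706, 0.708, -0.001, 0.0]
wrist_force: [-0.5, -0.1, 2.6]
finger_gap: -0.0003
```

```bash
python3 - <<'E'
from h import *
look('b'); to((*H[0],.0715))
E
```

```text
side flange z median 0.0663 2254
scene flange z median 0.0661 2483
t 6.95 tip [ 0.4783 -0.0223  0.0735] x [ 1.    -0.002 -0.001] y [-0.001 -0.004 -1.   ] F [-1.22  0.25  1.96] q [-0.21  0.25 -0.47  0.86 -0.    1.36]
delta tool mm [0.1 2.  0.2]
```

drive_tool(plan="-1 -2 -1 -7 0 0 0; -1 -2 0 -7 0 0 0; -1 -2 0 -7 0 0 0; -1 -2 0 -7 0 0 0; -1 -2 0 -7 0 0 0; -1 -2 0 -7 0 0 0; -1 -2 0 -7 0 0 0; -1 0 0 0 0 0 0")

```text
clock: 7.95
tcp_pos: [0.4635, -0.0753, 0.0569]
orientation: [-0.706, 0.708, -0.001, 0.001]
wrist_force: [-0.4, -0.5, 1.9]
finger_gap: -0.0002
```

```bash
sed -i 's/-\.018\*R/-.015*R/g' h.py; python3 - <<'E'
from h import *
look('c'); to((*H[1],.0715)); to((*H[2],.0715))
E
```

```text
side flange z median 0.0676 2853
scene flange z median 0.0673 2483
t 8.05 tip [ 0.4636 -0.075   0.0719] x [ 1.    -0.002 -0.   ] y [-0.    -0.004 -1.   ] F [ 0.42 -0.71  1.09] q [-0.33  0.23 -0.49  0.86 -0.    1.24]
delta tool mm [ 0.5  0.4 -2.6]
t 8.05 tip [ 0.4636 -0.075   0.0719] x [ 1.    -0.002 -0.   ] y [-0.    -0.004 -1.   ] F [ 0.42 -0.71  1.09] q [-0.33  0.23 -0.49  0.86 -0.    1.24]
delta tool mm [ 27.    0.6 -53.4]
```

View pics/look_c.png

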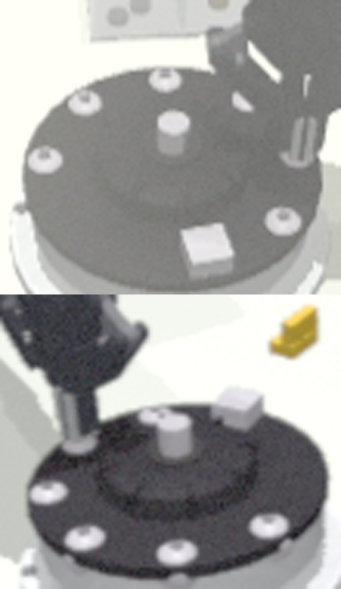

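drive_tool(plan="-1 3.8 0.4 -7.6 0 0 0; -1 3.8 0 -7.6 0 0 0; -1 3.8 0 -7.6 0 0 0; -1 3.8 0 -7.6 0 0 0; -1 3.8 0 -7.6 0 0 0; -1 3.8 0 -7.6 0 0 0; -1 3.8 0 -7.6 0 0 0; -1 0 0 0 0 0 0")

```text
clock: 9.05
tcp_pos: [0.4918, -0.1317, 0.0562]
orientation: [-0.706, 0.708, -0.001, 0.0]
wrist_force: [0.6, -1.0, 3.1]
finger_gap: 0.0006
```

```bash
python3 - <<'E'
from h import *
look('d'); to((*H[2],.0715)); to((*H[3],.0715))
E
```

```text
side flange z median 0.0669 3032
scene flange z median 0.0667 2381
t 9.15 tip [ 0.4918 -0.1313  0.0713] x [ 1.    -0.001 -0.001] y [-0.001 -0.003 -1.   ] F [ 0.41 -1.74  0.72] q [-0.42  0.3  -0.39  0.88 -0.    1.16]
delta tool mm [-1.3 -0.2  2.8]
t 9.15 tip [ 0.4918 -0.1313  0.0713] x [ 1.    -0.001 -0.001] y [-0.001 -0.003 -1.   ] F [ 0.41 -1.74  0.72] q [-0.42  0.3  -0.39  0.88 -0.    1.16]
delta tool mm [ 52.5  -0.2 -17.2]
```

drive_tool(plan="-1 7.4 -0.2 -2.4 0 0 0; -1 7.4 0 -2.4 0 0 0; -1 7.4 0 -2.4 0 0 0; -1 7.4 0 -2.4 0 0 0; -1 7.4 0 -2.4 0 0 0; -1 7.4 0 -2.4 0 0 0; -1 7.4 0 -2.4 0 0 0; -1 0 0 0 0 0 0")

```text
clock: 10.15
tcp_pos: [0.5454, -0.1481, 0.0556]
orientation: [-0.706, 0.708, -0.002, -0.002]
wrist_force: [-0.4, -1.2, 1.6]
finger_gap: -0.0004
```

```bash
python3 - <<'E'
from h import *
look('e'); to((*H[3],.0715)); to((*H[4],.0715))
E
```

```text
side flange z median 0.0663 3029
scene flange z median 0.0661 1906
t 10.25 tip [ 0.5453 -0.1481  0.0707] x [ 1.    -0.    -0.005] y [-0.005 -0.002 -1.   ] F [ 0.98 -0.69  1.44] q [-0.41  0.4  -0.25  0.93 -0.    1.17]
delta tool mm [-1.1 -0.8 -0.4]
t 10.25 tip [ 0.5453 -0.1481  0.0707] x [ 1.    -0.    -0.005] y [-0.005 -0.002 -1.   ] F [ 0.98 -0.69  1.44] q [-0.41  0.4  -0.25  0.93 -0.    1.17]
delta tool mm [52.2 -1.1 20.6]
```

View pics/look_e.png

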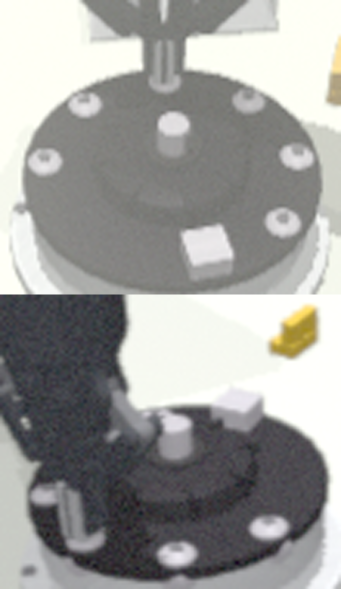

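drive_tool(plan="-1 7.3 -0.8 2.9 0 0 -0.3; -1 7.3 0 2.9 0 0 0; -1 7.3 0 2.9 0 0 0; -1 7.3 0 2.9 0 0 0; -1 7.3 0 2.9 0 0 0; -1 7.3 0 2.9 0 0 0; -1 7.3 0 2.9 0 0 0; -1 0 0 0 0 0 0")

```text
clock: 11.25
tcp_pos: [0.5993, -0.1258, 0.0562]
orientation: [-0.706, 0.708, -0.0, -0.0]
wrist_force: [0.1, 1.2, 1.8]
finger_gap: -0.0004
```

```bash
python3 - <<'E'
from h import *
look('f'); to((*H[4],.0715)); to((*H[5],.0715))
E
```

```text
side flange z median 0.0669 3019
scene flange z median 0.0667 2164
t 11.35 tip [ 0.5991 -0.1259  0.0713] x [ 1. -0.  0.] y [ 0.    -0.002 -1.   ] F [0.41 0.13 0.75] q [-0.34  0.47 -0.12  0.98 -0.    1.23]
delta tool mm [-1.5 -0.2 -1.6]
t 11.35 tip [ 0.5991 -0.1259  0.0713] x [ 1. -0.  0.] y [ 0.    -0.002 -1.   ] F [0.41 0.13 0.75] q [-0.34  0.47 -0.12  0.98 -0.    1.23]
delta tool mm [24.1 -0.3 49.7]
```

drive_tool(plan="-1 3.4 -0.2 7 0 0 0; -1 3.4 0 7 0 0 0; -1 3.4 0 7 0 0 0; -1 3.4 0 7 0 0 0; -1 3.4 0 7 0 0 0; -1 3.4 0 7 0 0 0; -1 3.4 0 7 0 0 0; -1 0 0 0 0 0 0")

```text
clock: 12.35
tcp_pos: [0.6243, -0.0739, 0.0566]
orientation: [-0.706, 0.708, -0.0, 0.0]
wrist_force: [-0.9, 0.6, 1.5]
finger_gap: -0.0002
```

```bash
python3 - <<'E'
from h import *
look('g'); to((*H[5],.0715))
E
```

```text
side flange z median 0.0673 2763
scene flange z median 0.0671 1961
t 12.45 tip [ 0.6242 -0.0741  0.0716] x [ 1.    -0.001  0.   ] y [ 0.    -0.003 -1.   ] F [0.32 0.47 1.47] q [-0.24  0.5  -0.07  0.99 -0.    1.33]
delta tool mm [-1.1  0.1 -2.1]
```

View pics/look_g.png

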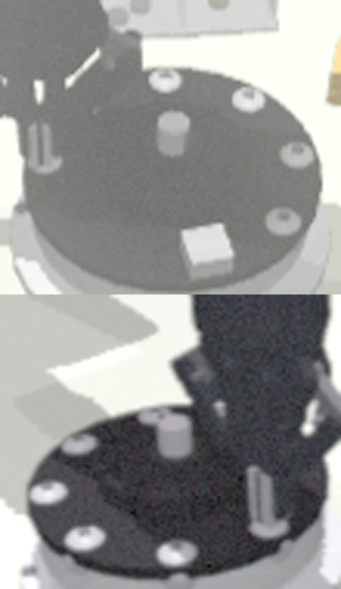

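drive_tool(plan="-1 0 -10 0 0 0 0; -1 0 -30 0 0 0 0; -1 0 -40 0 0 0 0; -1 0 -40 0 0 0 0; -1 -11 0 42 0 0 0; -1 -11 0 42 0 0 0; -1 -11 0 42 0 0 0; -1 -11 0 42 0 0 0")

```text
clock: 13.45
tcp_pos: [0.5804, 0.0934, 0.1837]
orientation: [-0.706, 0.708, -0.003, 0.005]
wrist_force: [0.2, 0.4, -0.6]
finger_gap: 0.0003
```

drive_tool(plan="-1 -11 0 42 0 0 0; -1 -11 0 42 0 0 0; -1 -11 0 42 0 0 0; -1 -11 0 42 0 0 0; -1 0 0 0 0 0 0; -1 0 0 0 0 0 0")

```text
clock: 14.2
tcp_pos: [0.5358, 0.2682, 0.1869]
orientation: [-0.706, 0.708, -0.001, 0.005]
wrist_force: [-0.8, -0.1, 0.3]
finger_gap: 0.0002
```

```bash
python3 - <<'E'
from h import *
from workcell import cams
look('h'); to((.5285,.312,.085))
c=cams.calibration("wrist");p,d=cams.read_camera("wrist");cv2.imwrite("pics/wrist6.png",p[:,:,::-1]);c['d']=d
hsv=cv2.cvtColor(p,cv2.COLOR_RGB2HSV);m=cv2.inRange(hsv,(40,90,30),(85,255,255))
k,l,s,ce=cv2.connectedComponentsWithStats(m); i=1+np.argmax(s[1:,4]); print(s[i],ce[i],ray(c,*ce[i],.071),dep(c,*ce[i]))
E
```

```text
side flange z median 0.071 1439
scene flange z median 0.0707 2446
t 14.3 tip [0.5359 0.2677 0.2018] x [ 1.    -0.01   0.005] y [ 0.005 -0.002 -1.   ] F [-0.32  0.35  1.1 ] q [ 0.33  0.37  0.05  1.25 -0.    1.91]
delta tool mm [ -8.5 116.6  44.5]
[ 289  158   37   38 1118] [307.13864043 176.42397138] [0.52836364 0.31019722 0.071     ] [0.52836959 0.31022665 0.07122864]
```

View pics/wrist6.png

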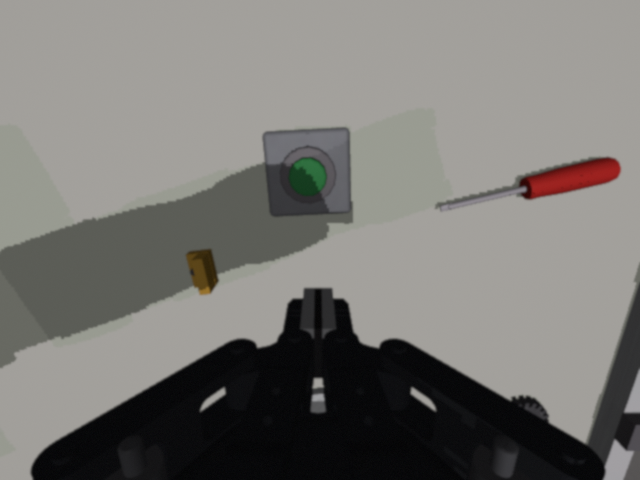

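drive_tool(plan="-1 -3 0 14 0 0 0; -1 -3 0 14 0 0 0; -1 -2 0 13 0 0 0; -1 0 25 0 0 0 0; -1 0 25 0 0 0 0; -1 0 25 0 0 0 0; -1 0 25 0 0 0 0; -1 0 0 0 0 0 0")

```text
clock: 15.35
tcp_pos: [0.5292, 0.3145, 0.0843]
orientation: [-0.707, 0.707, -0.001, 0.006]
wrist_force: [0.5, -0.8, 0.8]
finger_gap: 0.0001
```

```bash
python3 - <<'E'
from h import *
to((.5284,.3102,.078))
E
```

```text
t 15.35 tip [0.5291 0.3145 0.0993] x [ 1.    -0.01   0.007] y [ 0.007 -0.    -1.   ] F [ 0.53 -0.8   0.75] q [ 0.41  0.45 -0.08  1.03 -0.    1.99]
delta tool mm [-0.8 21.3 -4.3]
```

drive_tool(plan="-1 0 8 -4 0 0 0.4; -1 0 8 0 0 0 0; -1 0 5 0 0 0 0; -1 0 0 0 0 0 0; -1 0 0 0 0 0 0")

```text
clock: 15.98
tcp_pos: [0.5313, 0.3117, 0.0652]
orientation: [0.708, -0.707, 0.002, -0.005]
wrist_force: [0.1, 0.6, -0.1]
finger_gap: -0.0001
```

```bash
python3 - <<'E'
from h import *
from workcell import cams
to((.5284,.3102,.065))
p,d=cams.read_camera("side")
g=np.clip((p[370:470,330:430,::-1].astype(float)/150)**.5*255,0,255).astype('uint8')
cv2.imwrite("pics/side_b2.png",cv2.resize(g,None,fx=5,fy=5,interpolation=cv2.INTER_CUBIC))
E
```

```text
t 15.97 tip [0.5312 0.3117 0.0802] x [ 1.    -0.01   0.004] y [ 0.004  0.002 -1.   ] F [ 0.12  0.64 -0.14] q [ 0.4   0.47 -0.1   0.99 -0.    1.98]
delta tool mm [-2.9 15.2 -1.6]
```

View pics/side_b2.png

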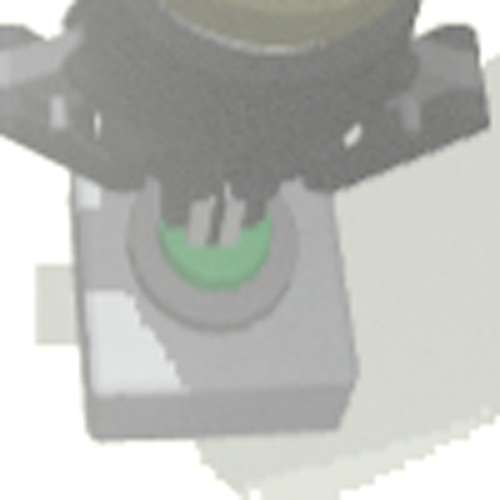

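drive_tool(plan="-1 -2 3 -1 0 0 0; -1 0 3 0 0 0 0; -1 0 2 0 0 0 0; -1 0 2 0 0 0 0; -1 0 2 0 0 0 0; -1 0 1 0 0 0 0")

```text
clock: 16.77
tcp_pos: [0.5295, 0.3108, 0.0528]
orientation: [0.708, -0.706, 0.002, -0.005]
wrist_force: [-2.0, -0.4, 4.2]
finger_gap: -0.0002
```

```bash
python3 - <<'E'
from h import *
to((.5284,.3102,.065))
E
```

```text
t 16.77 tip [0.5294 0.3108 0.0678] x [ 1.    -0.01   0.005] y [ 0.005  0.002 -1.   ] F [-1.96 -0.45  4.17] q [ 0.4   0.48 -0.13  0.96 -0.    1.98]
delta tool mm [-1.   2.8 -0.6]
```

drive_tool(plan="-1 0 2 0 0 0 0; -1 0 2 0 0 0 0; -1 0 2 0 0 0 0")

```text
clock: 17.15
tcp_pos: [0.5296, 0.3109, 0.0514]
orientation: [0.708, -0.706, 0.001, -0.006]
wrist_force: [-6.0, -3.5, 15.8]
finger_gap: 0.0001
```

drive_tool(plan="-1 0 2 0 0 0 0; -1 0 2 0 0 0 0; -1 0 0 0 0 0 0")

```text
clock: 17.52
tcp_pos: [0.5296, 0.3109, 0.0523]
orientation: [0.708, -0.706, -0.0, -0.007]
wrist_force: [-2.0, -1.3, 4.4]
finger_gap: 0.0
```

```bash
python3 - <<'E'
from h import *
from workcell import cams
st()
c=cams.calibration("side");p,d=cams.read_camera("side");c['d']=d
g=np.clip((p[370:470,330:430,::-1].astype(float)/150)**.5*255,0,255).astype('uint8')
cv2.imwrite("pics/side_b3.png",cv2.resize(g,None,fx=5,fy=5,interpolation=cv2.INTER_CUBIC))
hsv=cv2.cvtColor(p,cv2.COLOR_RGB2HSV);m=cv2.inRange(hsv,(40,90,30),(85,255,255));m[:385]=0;m[465:]=0;m[:,:335]=0;m[:,415:]=0
z=[dep(c,u,v)[2] for v,u in zip(*np.where(m>0))];print(len(z),np.percentile(z,[10,50,90]))
a=load("side"); z=[dep(a,u,v)[2] for v,u in zip(*np.where(m>0))];print('before, same px',np.percentile(z,[10,50,90]))
for u,v in((359,424),(386,424)): print('collar',dep(a,u,v),dep(c,u,v))
E
```

```text
t 17.52 tip [0.5295 0.3108 0.0673] x [ 1.    -0.01   0.011] y [ 0.011  0.003 -1.   ] F [-2.01 -1.25  4.4 ] q [ 0.4   0.47 -0.13  0.95 -0.    1.98]
95 [0.06440656 0.06641406 0.06846816]
before, same px [0.06681547 0.07101425 0.0726232 ]
collar [0.54761678 0.32250818 0.06354218] [0.54752572 0.32201066 0.06209727]
collar [0.50990015 0.32184262 0.0607324 ] [0.51007797 0.32234918 0.06220551]
```

View pics/side_b3.png

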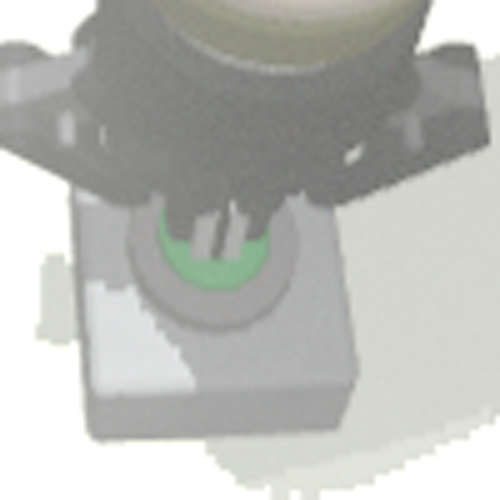

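drive_tool(plan="-1 0 3 0 0 0 0.6; -1 0 3 0 0 0 0; -1 0 3 0 0 0 0; -1 0 3 0 0 0 0")

```text
clock: 18.08
tcp_pos: [0.5297, 0.3109, 0.0513]
orientation: [0.709, -0.705, 0.001, -0.005]
wrist_force: [-7.0, -3.9, 21.9]
finger_gap: -0.0001
```

```bash
python3 - <<'E'
from h import *
from workcell import cams
st()
c=cams.calibration("side");p,d=cams.read_camera("side");c['d']=d
hsv=cv2.cvtColor(p,cv2.COLOR_RGB2HSV);m=cv2.inRange(hsv,(40,90,30),(85,255,255));m[:385]=0;m[465:]=0;m[:,:335]=0;m[:,415:]=0
z=[dep(c,u,v)[2] for v,u in zip(*np.where(m>0))];print(len(z),np.percentile(z,[10,50,90]))
a=load("side"); z=[dep(a,u,v)[2] for v,u in zip(*np.where(m>0))];print('before, same px',np.percentile(z,[10,50,90]))
E
```

```text
t 18.07 tip [0.5296 0.3109 0.0663] x [ 1.    -0.009  0.005] y [ 0.005  0.005 -1.   ] F [-6.95 -3.87 21.93] q [ 0.4   0.48 -0.13  0.96  0.    1.98]
96 [0.0640212  0.06581961 0.06724009]
before, same px [0.06659935 0.07096446 0.07262223]
```

drive_tool(plan="-1 0 -5 0 0 0 0; -1 0 -10 0 0 0 0; -1 0 -30 0 0 0 0; -1 0 -40 0 0 0 0; -1 0 -40 0 0 0 0; -1 0 -20 -40 0 0 0; -1 0 0 0 0 0 0; -1 0 0 0 0 0 0")

```text
clock: 19.12
tcp_pos: [0.5292, 0.27, 0.1992]
orientation: [0.709, -0.705, 0.001, -0.004]
wrist_force: [0.2, 0.6, -1.7]
finger_gap: 0.0002
```

```bash
python3 - <<'E'
from h import *
from workcell import cams
look('z'); st()
for n in("side","scene"):
    p=cams.read_camera(n)[0]; cv2.imwrite(f"pics/{n}_end.png",p[:,:,::-1])
c=cams.calibration("wrist");p,d=cams.read_camera("wrist");c['d']=d
hsv=cv2.cvtColor(p,cv2.COLOR_RGB2HSV);m=cv2.inRange(hsv,(40,90,30),(85,255,255))
k,l,s,ce=cv2.connectedComponentsWithStats(m); i=1+np.argmax(s[1:,4]); print(s[i],dep(c,*ce[i]))
E
```

```text
side flange z median 0.071 1646
scene flange z median 0.0707 2439
t 19.23 tip [0.5288 0.2701 0.2138] x [ 1.    -0.008  0.004] y [ 0.004  0.004 -1.   ] F [0.03 0.05 0.12] q [0.34 0.35 0.06 1.27 0.   1.91]
[ 299  161   36   36 1018] [0.52831231 0.31029662 0.07156877]
```

View pics/side_end.png

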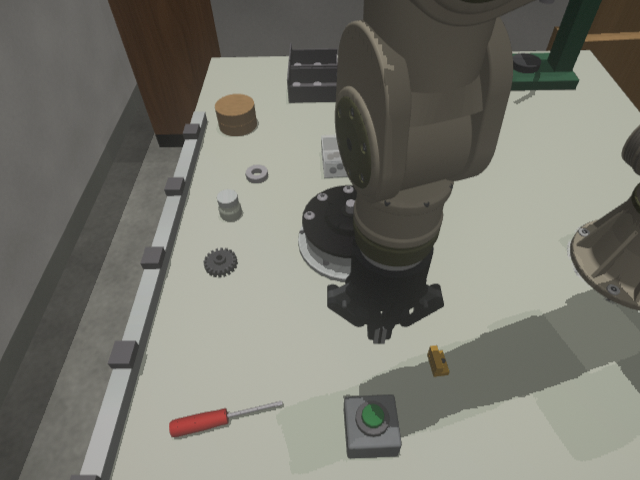

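View pics/scene_end.png

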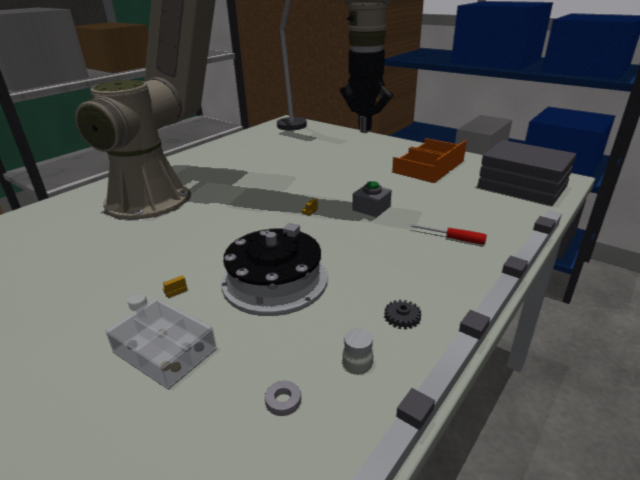

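```bash
python3 -c "
from workcell import job; print(job.hand_in())"
```

```text
the job is handed in; nothing more can be done
None
```

I ran the closed fingertips along heads 1 to 6 in order, starting from the head next to the plug. I then pressed the green button to its stop, let it spring back, drew clear and handed in at about 19 s.

- **Touch run:** at each of the six stops the flange sat about 3.3–4.7 mm below its rest height in the depth images, with about 1–3 N upward on the wrist. I checked depth only at the stops, not during the slides between them. The shaft stayed standing and well clear of the fingers in the pictures I viewed.
- **Button:** the press reached 22 N against a stop, against the 5 N needed for full travel. By depth the top went down about 5 mm of the nominal 6 mm. Part way through, one hold row let the force drop to 4.4 N, so I pressed again without leaving the button. Afterwards its top was back at about 71 mm.
- **Last checks:** the flange was back at its rest height by depth, the wrist force was near zero, and the loose parts I could see stood as in the first pictures. In the last side picture the arm hid most of the case, but the other camera showed it unmoved.

**Disagreement:** the closed fingertips did not stand 22 mm ahead of the reported TCP. The cameras, and then contact, put them about 15 mm behind it. My first descent therefore stopped about 3 cm above head 1 without touching. I corrected for this from the pictures before making contact.

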